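# Take cleaned parts out of the blast cabinet and sort them

## Robot

A 7-joint arm with a two-finger parallel gripper is mounted at the origin on a cart in front of the work surface, level with it; the furniture and walls round the work are solid. World frame = base frame: x ahead of the robot, y to its left, z up, the work surface at z = 0. Lengths are in mm, angles in rad, forces in N, time in s.
With the tool pointing down it reaches from about 425 to 975 mm from the base axis. Payload 16.7 kg.
Tool frame: the origin (TCP) lies where the fingers leave the gripper's body, on its centre line; the fingertips stand 73 mm ahead of it and the grasp point (between the pads) lies 54 mm ahead of it; z points along the fingers, y is the line along which they close (so a half turn about z gives the same grasp; the last joint's range is limited). The gripper opens to 85 mm and grips with 20 to 120 N. Pads are 22 mm wide; open, the fingers measure 114 mm over their backs; the gripper's body (76 mm by 85 mm) begins 54 mm behind the grasp point. The pads swing forward as they close: fully open they stand 13 mm farther back than shut.
Start: joints at [1.167, 0.426, 0.074, 1.606, -0.034, 1.111, -0.067], TCP at [170.104, -653.181, 303.902] pointing down, gripper open.
Joint ranges: [-2.85, 2.85], [-0.5, 2.14], [-1.23, 1.37], [0.21, 2.46], [-1.02, 4.16], [0.16, 2.05], [-2.73, 2.73]. Speed limits (rad/s): [1.89, 1.89, 2.39, 2.39, 3.01, 3.01, 3.01].

## Interface

Orientations are given as a rotation vector (axis times angle).
In Python, from station import * gives the robot as it stands. The module is installed in compiled form; this text tells all that it offers.
- The arm moves only by the tool servo_tool, never from a script. Its argument "increments" is one flat list of numbers, 7 for each row, row after row: the shift along the tool's x, y, z in cm, then the turn, a rotation vector about the tool's x, y, z in rad, then the opening in per cent of the stroke, from 0 (shut) to 100 (fully open). A call has 1 to 12 rows; each row shifts and turns the commanded pose from where the row before left it, along the tool's axes as they then stand; what a row does not reach is not made up. A row lasts 1/8 s, in which the tool goes at most 62.5 mm and 10.7 degrees, less where a joint would pass 70% of its speed; a pose out of reach is approached as far as the arm can. A call with a gripper value outside its range is refused whole. The fingers move at their own pace and stop on an object; the grip force is fixed at half the most. Time passes only in rows, so rows that do not move let the fingers close. It gives the time, the measured TCP pose, the force, the opening and the grip force at its end, in the units of the state.
- get_state(): the state, without advancing time (a new reading comes with each control period).
- grab_frame(name): name is "side" or "top"; returns the picture (480x640x3 uint8, blue, green, red); there is no depth.
- calibration(name): a dict with "K" (3x3 intrinsics, pixels), "R" (3x3) and "t" (3): a world point X has camera coordinates R X + t. Camera axes: x right, y down, z forward; pixel columns grow to the right and rows downward; lengths in mm; the calibration is good to about 2 mm. A picture is of the moment at which its call begins. calibration takes no time and is no camera call.
- hand_in(): hands the job in; it is judged then, once.
The state is a dict: "time_s": time; "joint_pos": joint angles; "dq": joint speeds; "tau": joint torques, N m; "tcp_pos": TCP position; "tcp_rot": TCP orientation; "force": force on the tool from outside, world axes, zero at the start; "moment": the same for the moment, N m; "width": finger opening in mm; "grasp_force": force on a finger pad.
Only numpy, scipy, OpenCV 4.12 (cv2) and the standard library are available. Lean on these libraries where they do the work, as an engineer would, in place of code of your own. Each camera call takes 0.05 s, during which the arm holds its last target. There are 200 camera calls.

## Task

A cleaned spark plug and a big nut are still lying on the posts inside the blue parts-cleaning cabinet. Reach in through the round ports, lift each part out without banging against the cabinet, and put it gently, without dropping it from a height, into the grey bin that already holds a part of the same kind; the parts already in the bins stay in their bins.

Things in the scene. Friction and masses are not known exactly. Their poses are not given: they have to be found in the camera images.
- cabinet: Fixed blue cabinet, 220 (x) x 310 (y) x 179 mm high, closed but for 2 round ports. Origin on the bench; x from front to back, y left. Front wall at x -100, 120 high; from its top edge a 4 mm aluminium panel rises backwards at 18 degrees to x 81, z 179; flat top behind to x 120. Handles stand 22 mm out of the sides, a fitting 32 mm out of the back.
- port_left (a point): Centre of the left port (+y), on the panel's outer face, at (-10, 75, 149) mm in the cabinet frame. Hole 130 mm wide, black trim 5 mm proud. Its axis leans 18 degrees from vertical to the front: going in is down and 18 degrees towards cabinet +x (straight down fits too). The part on the post is on this axis within 10 mm, 25 to 34 mm deep.
- port_right (a point): The same for the right port (-y), at (-10, -75, 149) mm in the cabinet frame.
- post_left (a point): Middle of the top of the fixed post behind the left port, at (0, 75, 115) mm in the cabinet frame. Its black head is 40 (cabinet x) x 15 (y) x 10 mm thick with a 3 mm deep, 11 mm wide groove along x, on a 12 mm stem: a part overhangs it on both sides in y, so fingers can pass down beside it.
- post_right (a point): The same for the post behind the right port, at (0, -75, 115) mm in the cabinet frame.
- plug: Loose grey/white spark plug on one of the posts (which one varies), 63 mm long, 50 g. Origin under its middle, 10 mm below its axis; y along it, z up. Thickest (21 mm) from y 3 to 13 mm, where it is best gripped; from there it tapers to 12 mm at both sides. At the start it lies in the groove along the cabinet's x within 0.05 rad, origin 113 mm above the bench, thick end (+y) to the front.
- nut: Loose rusty hexagon nut lying flat on the other post, 28 mm across corners (its x), 24 mm across flats (its y), 13 mm high, 50 g. Origin: centre of its underside, z up. At the start its y lies along the cabinet's y within 0.2 rad, origin 115 mm above the bench.
- plug_bin: Fixed grey open bin with a spark plug already in its far (+x) half, 150 (x) x 120 (y) x 40 mm high, walls and floor 4 mm. Origin: centre of its underside; x away from the robot within 0.2 rad. It stands left or right of the cabinet; the like bin for nuts stands on the other side.
- nut_bin: Fixed grey open bin with a nut already in its far (+x) half; size and axes as plug_bin.
- plug_sample: The spark plug already in plug_bin, loose, same kind as plug, lying across the bin (along its y) in its far half. Origin under its middle.
- nut_sample: The nut already in nut_bin, loose, same kind as nut, in the bin's far half. Origin: centre of its underside.

How it is judged (in metres and radians):
At the end, for the whole second after the job is handed in: Both spark plugs lie in plug_bin and both nuts in nut_bin: each origin within 71 mm in x and 56 mm in y of its bin's centre and under 38 mm above the bin's underside; the two parts from the cabinet at rest (under 0.02 m/s) (x of plug in the frame of plug_bin between -0.071 and 0.071 m and y of plug in the frame of plug_bin between -0.056 and 0.056 m and z of each of plug, plug_sample in the frame of plug_bin below 0.038 m and x of plug_sample in the frame of plug_bin between -0.071 and 0.071 m and y of plug_sample in the frame of plug_bin between -0.056 and 0.056 m and x of nut in the frame of nut_bin between -0.071 and 0.071 m and y of nut in the frame of nut_bin between -0.056 and 0.056 m and z of each of nut, nut_sample in the frame of nut_bin below 0.038 m and x of nut_sample in the frame of nut_bin between -0.071 and 0.071 m and y of nut_sample in the frame of nut_bin between -0.056 and 0.056 m and linear speed of each of plug, nut below 0.02 m/s); the robot touches nothing.
It fails at once if the robot strikes or presses the cabinet with more than 40 N (contact force between any of the arm, the fingers and cabinet above 40 N).
It fails at once if the spark plug or the nut reaches the bin or bench (below z = 50 mm) faster than 1.0 m/s, as when dropped from more than about 5 cm ((height (world z) of plug below 0.05 m and linear speed of plug above 1 m/s) or (height (world z) of nut below 0.05 m and linear speed of nut above 1 m/s)).
It also fails if it takes over 72 s, if anything falls off the work surface, if the arm or the gripper's body presses on something with over 40 N, if the wrist force passes 120 N, or if a joint passes its speed limit or range.

## Working session

There is one attempt and no reset: what is moved stays moved. The work goes in short steps, Python scripts to look and compute and a tool call to move; the robot and the scene stay as the last step left them, time stands still between calls to the robot, and variables do not carry over. Pictures are saved under pics/ and viewed, at most 10 in all, crops included, and the job is handed in when it is done.

Besides the shell and the picture viewer there is one more tool, called by a JSON object that holds its "api" and its "payload". servo_tool: Moves the arm, as the interface text tells. Its arguments: {"type":"object","properties":{"increments":{"type":"array"}},"required":["increments"]}

```bash
mkdir -p pics
python3 - <<'E'
from station import *
import cv2,numpy as np
s=get_state();print({k:np.round(v,3) for k,v in s.items()})
for n in("top","side"):
    cv2.imwrite(f"pics/{n}0.png",grab_frame(n));c=calibration(n);print(n,np.round(c["K"],1).tolist(),np.round(c["R"],3).tolist(),np.round(c["t"],1),"cam at",np.round(-c["R"].T@np.array(c["t"])))
E
```

```text
{'time_s': np.float64(0.0), 'joint_pos': array([ 1.166,  0.427,  0.074,  1.607, -0.034,  1.111, -0.067]), 'dq': array([ 0.002,  0.002, -0.001,  0.   , -0.001,  0.001,  0.001]), 'tau': array([-0.0000e+00, -9.4985e+01,  3.7610e+00, -4.6352e+01,  1.9000e-02,
        1.0000e-02,  0.0000e+00]), 'tcp_pos': array([ 170.046, -652.897,  303.196]), 'tcp_rot': array([-3.115, -0.399,  0.   ]), 'force': array([-0.349,  0.386, -0.374]), 'moment': array([-0.01 , -0.024,  0.035]), 'grasp_force': np.float64(0.0), 'width': np.float64(85.668)}
top [[532.2, 0.0, 315.7], [0.0, 532.2, 247.8], [0.0, 0.0, 1.0]] [[0.029, -1.0, -0.001], [-0.978, -0.028, -0.208], [0.208, 0.007, -0.978]] [  21.3  585.3 1437.3] cam at [ 272.   27. 1528.]
side [[570.3, 0.0, 329.2], [0.0, 570.3, 247.9], [0.0, 0.0, 1.0]] [[0.994, -0.113, -0.003], [-0.079, -0.674, -0.735], [0.081, 0.73, -0.678]] [-564.5  153.2 1143.9] cam at [ 480. -796.  887.]
```

View pics/top0.png

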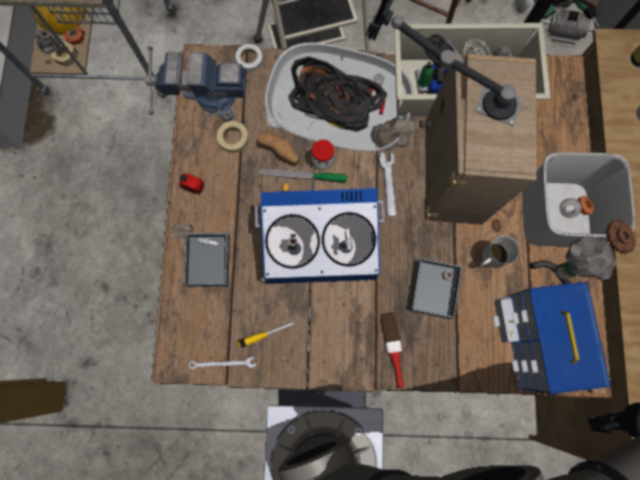

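View pics/side0.png

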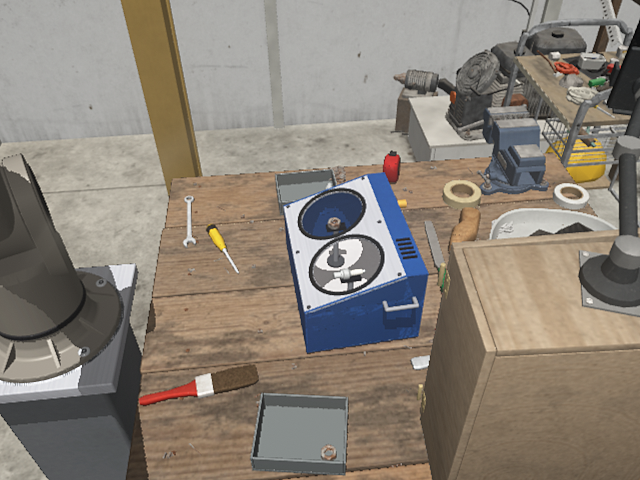

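The top view shows the cabinet around (320,235), the nut in the left port near (293,243) and the plug in the right port near (345,240). The plug bin is at the left (207,260) and the nut bin at the right (435,289). The side view agrees, with ports at (333,215) and (347,265) and the nut bin at (300,432).

Run:
```python
import cv2,numpy as np
t=cv2.imread("pics/top0.png");s=cv2.imread("pics/side0.png")
a=cv2.resize(t[185:325,180:470],None,fx=2.7,fy=2.7,interpolation=cv2.INTER_CUBIC)[:, :783]
b=cv2.resize(s[180:300,280:420],None,fx=1.7,fy=1.7,interpolation=cv2.INTER_CUBIC)
c=cv2.resize(s[385:475,245:355],None,fx=2,fy=2)
d=np.zeros((600,800,3),np.uint8);d[:a.shape[0],:a.shape[1]]=a;d[380:380+b.shape[0],:b.shape[1]]=b;d[380:560,300:520]=c
p=cv2.resize(s[160:215,270:350],None,fx=3,fy=3);d[380:545,540:780]=p
cv2.imwrite("pics/c1.png",d)
```

```text
(no output)
```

View pics/c1.png

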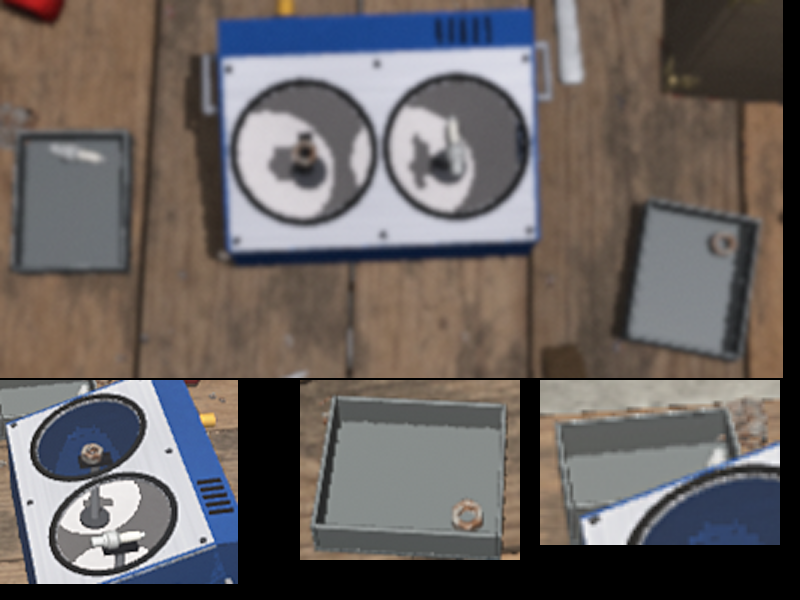

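The crop shows the nut at (302,150) and the plug from (452,118) to (457,178), thick end to the front. Both bins' rims are clear, with the samples in their far halves.

```bash
cat > h.py <<'E'
import cv2,numpy as np
from station import *
from scipy.spatial.transform import Rotation as Ro
C={n:{k:np.array(v) for k,v in calibration(n).items()} for n in("top","side")}
def ray(n,p,z):
    c=C[n];o=-c["R"].T@c["t"];d=c["R"].T@np.linalg.inv(c["K"])@[p[0],p[1],1.];return o+d*(z-o[2])/d[2]
def proj(n,X):
    c=C[n];q=c["K"]@(c["R"]@np.array(X,float)+c["t"]);return q[:2]/q[2]
E
python3 - <<'E'
from h import *
np.set_printoptions(precision=1,suppress=True)
im={n:cv2.imread(f"pics/{n}0.png") for n in C}
g=cv2.cvtColor(im["top"],cv2.COLOR_BGR2GRAY)
P={}
for nm,c0 in(("L",(292.6,240.6)),("R",(348.9,238.7))):
    pts=[]
    for a in np.arange(0,2*np.pi,.1):
        r=np.arange(22,30,.25);v=np.array([g[int(round(c0[1]+q*np.sin(a))),int(round(c0[0]+q*np.cos(a)))] for q in r]);pts.append((c0[0]+r[v<v.min()+15].mean()*np.cos(a),c0[1]+r[v<v.min()+15].mean()*np.sin(a)))
    e=cv2.fitEllipse(np.array(pts,np.float32));P[nm]=ray("top",e[0],153);print(nm,np.array(e[0]),np.array(e[1]),P[nm],"in side",proj("side",P[nm]))
v=P["L"]-P["R"];yaw=np.arctan2(-v[0],v[1]);print("dist",np.hypot(*v[:2]),"yaw",np.round(yaw,3))
cab=(P["L"]+P["R"])/2
R=np.array([[np.cos(yaw),-np.sin(yaw)],[np.sin(yaw),np.cos(yaw)]])
cab=cab[:2]-R@[-11.4,0];print("cab",cab)
for nm,y in(("L",75),("R",-75)):print("post",nm,cab+R@[0,y])
f=lambda p,o=(180,185):(o[0]+p[0]/2.7,o[1]+p[1]/2.7)
# white panel front edge corners/back corners at z 120 / 179
print("panel front corners",[ray("top",f(p),120)[:2] for p in((229,254),(537,241))])
# parts
for n in C:
    hsv=cv2.cvtColor(im[n],cv2.COLOR_BGR2HSV)
    c=(292.6,240.6) if n=="top" else (334,223)
    m=((hsv[...,0]<18)&(hsv[...,1]>50)).astype(np.uint8);k=np.zeros_like(m);cv2.circle(k,tuple(int(q) for q in c),20 if n=="top" else 14,1,-1)
    ys,xs=np.nonzero(m*k);print(n,"nut",xs.min(),xs.max(),ys.min(),ys.max(),ray(n,(xs.mean(),ys.mean()),123),len(xs))
for q in((452,120),(455,150),(457,176)):print("plug top",ray("top",f(q),123))
print("plug side",[ray("side",(280+x/1.7,180+(y-380)/1.7),123) for x,y in((92,542),(120,541),(144,537))])
for nm,cs in(("plugbin",((20,132),(131,131),(129,271),(14,270))),("nutbin",((648,200),(760,218),(737,357),(624,339)))):
    X=np.array([ray("top",f(p),40)[:2] for p in cs]);c=X.mean(0);d=(X[0]+X[1]-X[2]-X[3])/2
    print(nm,X.tolist(),"c",c,"len",np.hypot(*d),"wid",np.hypot(*((X[0]+X[3]-X[1]-X[2])/2)),"yaw",np.round(np.arctan2(d[1],d[0]),3))
X=np.array([ray("side",(245+(x-300)/2,385+(y-380)/2),40)[:2] for x,y in((333,397),(507,400),(501,532),(314,528))]);print("nutbin side",X.tolist(),X.mean(0))
E
```

```text
L [292.1 241.1] [51.  52.5] [581.5 100.4 153. ] in side [329.9 212.2]
R [348.2 238.9] [51.1 51.4] [591.5 -47.9 153. ] in side [344.4 262.2]
dist 148.61360881762167 yaw 0.067
cab [597.9  27. ]
post L [592.8 101.8]
post R [602.9 -47.8]
panel front corners [array([482.8, 171.1]), array([ 504.5, -133.4])]
top nut 290 296 239 244 [586.9  96.3 123. ] 15
side nut 330 338 218 227 [591.3 101.1 123. ] 45
plug top [624.8 -47.  123. ]
plug top [594.  -50.6 123. ]
plug top [567.4 -53.  123. ]
plug side [array([572.1, -50.1, 123. ]), array([603. , -52.2, 123. ]), array([630.4, -49.1, 123. ])]
plugbin [[619.4480993446823, 408.0954995529127], [623.9003632761535, 290.00223472602033], [473.890107467269, 282.6548907940271], [471.5157631661933, 402.6730089054112]] c [547.2 345.9] len 149.1080621523717 wid 119.10461080992964 yaw 0.043
nutbin [[564.7327564837864, -259.24775938884125], [548.8192560713799, -376.61057242928274], [402.68820946919465, -348.8319700999774], [417.8593036704599, -232.7189677943934]] c [ 483.5 -304.4] len 148.9974242332097 wid 117.76800114397344 yaw -0.183
nutbin side [[424.39608846355344, -236.74733625578608], [572.221937840535, -256.8751566999741], [551.2155312293912, -373.7483708805376], [406.48488023799837, -353.72109458648043]] [ 488.6 -305.3]
```

```bash
cat >> h.py <<'E'
def go(*wps):
    s=get_state();p=s["tcp_pos"];R=Ro.from_rotvec(s["tcp_rot"]);print("t",round(float(s["time_s"]),2),"pos",np.round(p,1),"f",np.round(s["force"],1),"w",round(float(s["width"]),1),"gf",round(float(s["grasp_force"]),1))
    for x,y,z,a in wps:   # turn first, then shift in turned frame
        T=Ro.from_euler("z",a)*Ro.from_euler("x",np.pi)
        print("turn",np.round((R.inv()*T).as_rotvec(),3),"shift cm",np.round(T.inv().apply(np.array([x,y,z])-p)/10,2));R=T;p=np.array([x,y,z])
E
python3 - <<'E'
from h import *
go((440,-330,300,.067),(592,100,300,.067))
E
```

```text
t 0.1 pos [ 170.  -652.9  303.3] f [ 0.   0.3 -1.1] w 85.7 gf 0.0
turn [-0.001  0.     0.188] shift cm [ 29.1  -30.41   0.33]
turn [0. 0. 0.] shift cm [ 18.04 -41.89  -0.  ]
```

{"api": "servo_tool", "payload": {"increments": [0, 0, 0, 0, 0, 0.094, 65, 0, 0, 0, 0, 0, 0.094, 65, 2.9, -3.04, 0, 0, 0, 0, 65, 2.9, -3.04, 0, 0, 0, 0, 65, 2.9, -3.04, 0, 0, 0, 0, 65, 2.9, -3.04, 0, 0, 0, 0, 65, 2.9, -3.04, 0, 0, 0, 0, 65, 2.9, -3.04, 0, 0, 0, 0, 65, 2.9, -3.04, 0, 0, 0, 0, 65, 2.9, -3.04, 0, 0, 0, 0, 65, 2.9, -3.04, 0, 0, 0, 0, 65, 2.9, -3.04, 0.3, 0, 0, 0, 65]}}

```text
time_s: 1.6
tcp_pos: [439.9, -329.4, 300.9]
tcp_rot: [3.14, 0.105, 0.0]
force: [0.5, -0.2, 0.9]
width: 55.7
grasp_force: 0.0
```

{"api": "servo_tool", "payload": {"increments": [1.5, -3.5, 0, 0, 0, 0, 65, 1.5, -3.5, 0, 0, 0, 0, 65, 1.5, -3.5, 0, 0, 0, 0, 65, 1.5, -3.5, 0, 0, 0, 0, 65, 1.5, -3.5, 0, 0, 0, 0, 65, 1.5, -3.5, 0, 0, 0, 0, 65, 1.5, -3.5, 0, 0, 0, 0, 65, 1.5, -3.5, 0, 0, 0, 0, 65, 1.5, -3.5, 0, 0, 0, 0, 65, 1.5, -3.5, 0, 0, 0, 0, 65, 1.5, -3.5, 0, 0, 0, 0, 65, 1.5, -3.5, 0, 0, 0, 0, 65]}}

```text
time_s: 3.1
tcp_pos: [591.0, 101.6, 300.7]
tcp_rot: [3.14, 0.105, -0.001]
force: [-0.0, -1.3, -1.0]
width: 55.1
grasp_force: 0.0
```

{"api": "servo_tool", "payload": {"increments": [0, 0, 0, 0, 0, 0, 65, 0, 0, 0, 0, 0, 0, 65]}}

```text
time_s: 3.35
tcp_pos: [590.5, 100.1, 300.5]
tcp_rot: [3.139, 0.105, -0.001]
force: [-0.9, -0.6, 0.4]
width: 55.4
grasp_force: 0.0
```

Run:
```python
from h import *
go((592,100,220,.067))
f=grab_frame("side");cv2.imwrite("pics/s1.png",f)
s=get_state();p=s["tcp_pos"]; print(proj("side",p+[0,0,-73]),proj("top",p))
cv2.imwrite("pics/c2.png",cv2.resize(f[100:320,240:460],(600,600),interpolation=cv2.INTER_CUBIC))
```

```text
t 3.35 pos [590.5 100.1 300.5] f [-0.9 -0.6  0.4] w 55.4 gf 0.0
turn [ 0.     0.001 -0.   ] shift cm [0.14 0.02 8.05]
[334.49304022 182.24336858] [289.83408037 223.64957976]
```

View pics/c2.png

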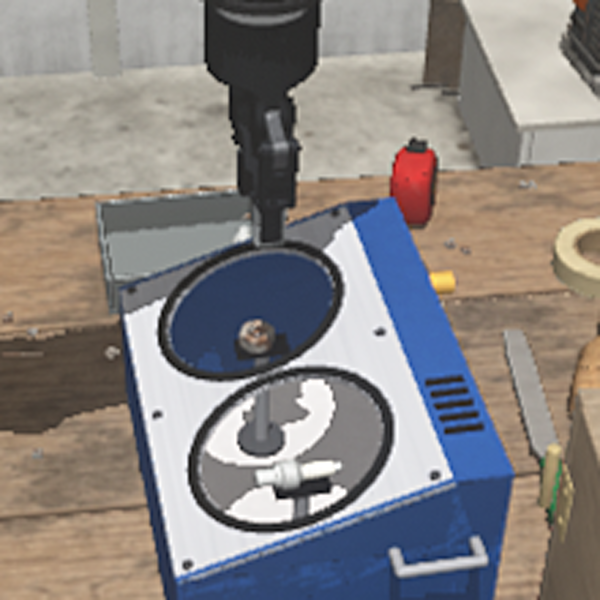

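The nut is at crop (257,337), full-frame (334,223.6), directly under the fingers, and the port rim is clear of the open fingers. I'll go down.

{"api": "servo_tool", "payload": {"increments": [0.05, 0, 2, 0, 0, 0, 65, 0, 0, 2, 0, 0, 0, 65, 0, 0, 2, 0, 0, 0, 65, 0, 0, 1.5, 0, 0, 0, 65, 0, 0, 1, 0, 0, 0, 65, 0, 0, 1, 0, 0, 0, 65, 0, 0, 1, 0, 0, 0, 65, 0, 0, 1, 0, 0, 0, 65, 0, 0, 0.5, 0, 0, 0, 65, 0, 0, 0, 0, 0, 0, 65]}}

```text
time_s: 4.65
tcp_pos: [591.2, 100.6, 180.6]
tcp_rot: [3.14, 0.105, -0.001]
force: [-0.3, -0.2, 0.3]
width: 55.7
grasp_force: 0.0
```

{"api": "servo_tool", "payload": {"increments": [0, 0, 0, 0, 0, 0, 40, 0, 0, 0, 0, 0, 0, 30, 0, 0, 0, 0, 0, 0, 20, 0, 0, 0, 0, 0, 0, 10, 0, 0, 0, 0, 0, 0, 10, 0, 0, 0, 0, 0, 0, 10]}}

```text
time_s: 5.4
tcp_pos: [591.5, 100.6, 181.5]
tcp_rot: [-3.14, -0.105, -0.001]
force: [-1.8, -0.2, 5.1]
width: 22.3
grasp_force: 58.5
```

{"api": "servo_tool", "payload": {"increments": [0, 0, -0.5, 0, 0, 0, 10, 0, 0, -1, 0, 0, 0, 10, 0, 0, -1, 0, 0, 0, 10, 0, 0, -1, 0, 0, 0, 10, 0, 0, -1.5, 0, 0, 0, 10, 0, 0, -2, 0, 0, 0, 10, 0, 0, -2, 0, 0, 0, 10, 0, 0, -2, 0, 0, 0, 10, 0, 0, -1, 0, 0, 0, 10]}}

```text
time_s: 6.52
tcp_pos: [591.5, 100.7, 302.7]
tcp_rot: [-3.14, -0.105, -0.003]
force: [0.2, 0.4, 0.4]
width: 22.2
grasp_force: 58.8
```

Run:
```python
from h import *
c=np.array([486,-305]);a=-.18;t=c-35*np.array([np.cos(a),np.sin(a)]);print(t)
go((560,-120,295,.067),(*t,295,a),(*t,85,a))
f=grab_frame("side");x,y=proj("side",get_state()["tcp_pos"]-[0,0,60]);x,y=int(x),int(y)
cv2.imwrite("pics/c3.png",cv2.resize(f[y-50:y+50,x-60:x+60],(600,500)))
```

```text
[ 451.56547075 -298.73396493]
t 6.53 pos [591.5 100.7 302.7] f [0.2 0.4 0.4] w 22.2 gf 58.8
turn [-0.    -0.002 -0.   ] shift cm [-4.62 21.81  0.77]
turn [ 0.    -0.     0.247] shift cm [-7.47 19.53  0.  ]
turn [0. 0. 0.] shift cm [ 0. -0. 21.]
```

View pics/c3.png

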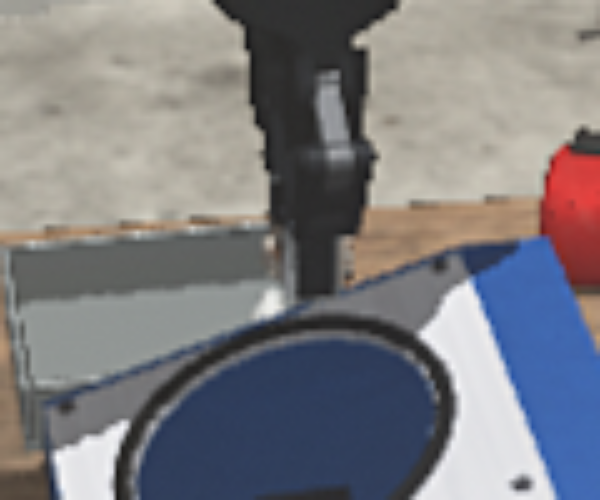

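The post is bare and rusty edges show beside the finger at (270,240) and (345,260), so the nut is held. I'll carry it to the nut bin.

{"api": "servo_tool", "payload": {"increments": [-0.6, 3.1, 0, 0, 0, 0, 10, -0.6, 3.1, 0, 0, 0, 0, 10, -0.7, 3.1, 0, 0, 0, 0, 10, -0.7, 3.1, 0, 0, 0, 0, 10, -0.7, 3.1, 0, 0, 0, 0, 10, -0.7, 3.1, 0, 0, 0, 0, 10, -0.6, 3.2, 0, 0, 0, 0, 10, 0, 0, 0, 0, 0, 0.124, 10, 0, 0, 0, 0, 0, 0.123, 10]}}

```text
time_s: 7.7
tcp_pos: [559.6, -120.5, 300.4]
tcp_rot: [-3.128, 0.291, 0.001]
force: [-0.1, 0.5, -0.7]
width: 22.3
grasp_force: 58.9
```

{"api": "servo_tool", "payload": {"increments": [-1, 2.8, 0, 0, 0, 0, 10, -1, 2.8, 0, 0, 0, 0, 10, -1, 2.8, 0, 0, 0, 0, 10, -1, 2.8, 0, 0, 0, 0, 10, -1, 2.8, 0, 0, 0, 0, 10, -1, 2.8, 0, 0, 0, 0, 10, -1.5, 2.7, 0, 0, 0, 0, 10, 0, 0, 2.5, 0, 0, 0, 10, 0, 0, 2.5, 0, 0, 0, 10, 0, 0, 2.5, 0, 0, 0, 10, 0, 0, 2.5, 0, 0, 0, 10, 0, 0, 0, 0, 0, 0, 10]}}

```text
time_s: 9.2
tcp_pos: [450.2, -297.9, 199.3]
tcp_rot: [-3.127, 0.282, 0.005]
force: [-0.3, -0.0, -1.4]
width: 22.5
grasp_force: 58.9
```

Run:
```python
from h import *
go((451,-299,84,-.18))
f=grab_frame("side")
cv2.imwrite("pics/c4.png",cv2.resize(f[310:480,200:400],(700,595)))
```

```text
t 9.2 pos [ 450.2 -297.9  199.3] f [-0.3 -0.  -1.4] w 22.5 gf 58.9
turn [-0.001  0.003 -0.   ] shift cm [ 0.1   0.1  11.53]
```

View pics/c4.png

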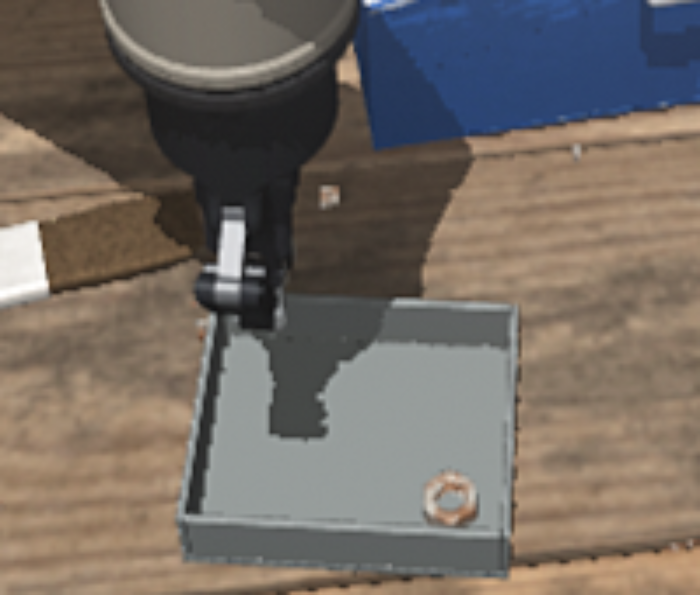

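The gripper is over the bin's near half, with the sample nut clear at (450,498). Lowering the nut and releasing it there.

{"api": "servo_tool", "payload": {"increments": [0.1, 0.1, 2.5, 0, 0, 0, 10, 0, 0, 2.5, 0, 0, 0, 10, 0, 0, 2.5, 0, 0, 0, 10, 0, 0, 1.5, 0, 0, 0, 10, 0, 0, 1, 0, 0, 0, 10, 0, 0, 1, 0, 0, 0, 10, 0, 0, 0.6, 0, 0, 0, 10, 0, 0, 0, 0, 0, 0, 10]}}

```text
time_s: 10.25
tcp_pos: [451.9, -299.5, 84.7]
tcp_rot: [-3.129, 0.283, 0.001]
force: [0.2, 0.5, -0.7]
width: 22.3
grasp_force: 58.9
```

{"api": "servo_tool", "payload": {"increments": [0, 0, 0, 0, 0, 0, 28, 0, 0, 0, 0, 0, 0, 32, 0, 0, 0, 0, 0, 0, 40, 0, 0, 0, 0, 0, 0, 50, 0, 0, -1, 0, 0, 0, 50, 0, 0, -2, 0, 0, 0, 50, 0, 0, -3, 0, 0, 0, 50, 0, 0, -3, 0, 0, 0, 50, 0, 0, -3, 0, 0, 0, 50, 0, 0, -3, 0, 0, 0, 60, 0, 0, -3, 0, 0, 0, 60, 0, 0, -3.5, 0, 0, 0, 60]}}

```text
time_s: 11.75
tcp_pos: [451.6, -299.4, 301.5]
tcp_rot: [-3.129, 0.283, -0.0]
force: [0.3, 0.5, -0.0]
width: 51.1
grasp_force: 0.0
```

Run:
```python
from h import *
go((560,-120,300,.067),(592,-50,300,.067),(592,-50,182,.067))
f=grab_frame("side")
cv2.imwrite("pics/c5.png",cv2.resize(f[200:480,200:460],(557,600)))
```

```text
t 11.75 pos [ 451.6 -299.4  301.5] f [ 0.3  0.5 -0. ] w 51.1 gf 0.0
turn [-0.    -0.    -0.247] shift cm [ 12.02 -17.17   0.15]
turn [0. 0. 0.] shift cm [ 3.66 -6.77 -0.  ]
turn [0. 0. 0.] shift cm [ 0.  -0.  11.8]
```

View pics/c5.png

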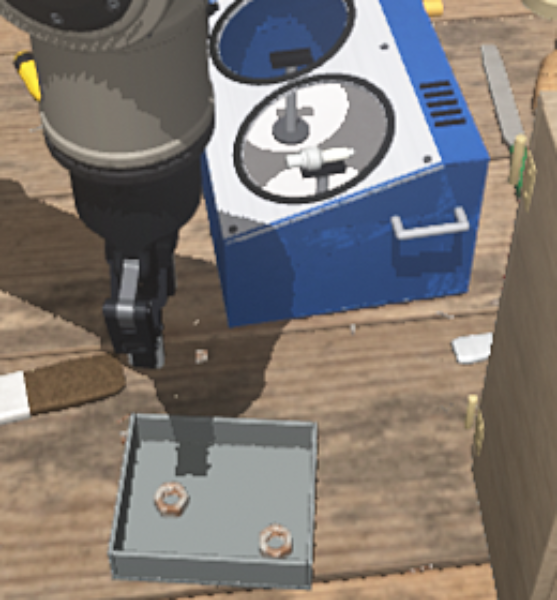

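Both nuts now lie in the nut bin, at (171,498) and (276,540). The plug lies on the right post with its thick collar at crop (310,157).

Run:
```python
from h import *
for q in((287,160),(310,157),(345,155)):print(ray("side",(200+q[0]/2.142,200+q[1]/2.143),125))
```

```text
[571.82330375 -50.4043545  125.        ]
[592.2997814  -49.08357036 125.        ]
[623.16341626 -50.2065002  125.        ]
```

{"api": "servo_tool", "payload": {"increments": [0, 0, 0, 0, 0, -0.124, 65, 0, 0, 0, 0, 0, -0.123, 65, 2, -2.9, 0, 0, 0, 0, 65, 2, -2.9, 0, 0, 0, 0, 65, 2, -2.9, 0, 0, 0, 0, 65, 2, -2.9, 0, 0, 0, 0, 65, 2, -2.9, 0, 0, 0, 0, 65, 2, -2.7, 0, 0, 0, 0, 65, 1.85, -3.4, 0, 0, 0, 0, 65, 1.85, -3.4, 0, 0, 0, 0, 65, 0, 0, 0, 0, 0, 0, 65, 0, 0, 0, 0, 0, 0, 65]}}

```text
time_s: 13.3
tcp_pos: [592.3, -50.1, 300.2]
tcp_rot: [3.139, 0.105, -0.0]
force: [0.3, -0.6, 0.1]
width: 55.1
grasp_force: 0.0
```

{"api": "servo_tool", "payload": {"increments": [0, 0, 2, 0, 0, 0, 65, 0, 0, 2, 0, 0, 0, 65, 0, 0, 2, 0, 0, 0, 65, 0, 0, 1.5, 0, 0, 0, 65, 0, 0, 1, 0, 0, 0, 65, 0, 0, 1, 0, 0, 0, 65, 0, 0, 1, 0, 0, 0, 65, 0, 0, 0.8, 0, 0, 0, 65, 0, 0, 0.5, 0, 0, 0, 65, 0, 0, 0, 0, 0, 0, 65]}}

```text
time_s: 14.55
tcp_pos: [592.5, -49.6, 181.7]
tcp_rot: [-3.14, -0.105, 0.001]
force: [0.4, 0.1, -0.2]
width: 55.6
grasp_force: 0.0
```

{"api": "servo_tool", "payload": {"increments": [0, 0, 0, 0, 0, 0, 40, 0, 0, 0, 0, 0, 0, 30, 0, 0, 0, 0, 0, 0, 20, 0, 0, 0, 0, 0, 0, 8, 0, 0, 0, 0, 0, 0, 8, 0, 0, 0, 0, 0, 0, 8]}}

```text
time_s: 15.3
tcp_pos: [592.8, -49.6, 182.2]
tcp_rot: [3.14, 0.105, 0.001]
force: [-0.1, -0.5, 4.5]
width: 18.2
grasp_force: 58.6
```

{"api": "servo_tool", "payload": {"increments": [0, 0, -0.5, 0, 0, 0, 8, 0, 0, -1, 0, 0, 0, 8, 0, 0, -1, 0, 0, 0, 8, 0, 0, -1, 0, 0, 0, 8, 0, 0, -1.5, 0, 0, 0, 8, 0, 0, -2, 0, 0, 0, 8, 0, 0, -2, 0, 0, 0, 8, 0, 0, -2, 0, 0, 0, 8, 0, 0, -1, 0, 0, 0, 8, 0, 0, 0, 0, 0, 0, 8]}}

```text
time_s: 16.55
tcp_pos: [592.8, -49.6, 302.7]
tcp_rot: [3.14, 0.105, 0.002]
force: [-0.4, 1.3, -0.1]
width: 18.5
grasp_force: 58.7
```

Run:
```python
from h import *
go((507,344,300,.043),(507,344,86,.043))
f=grab_frame("side")
cv2.imwrite("pics/c6.png",cv2.resize(f[140:300,270:420],(562,600)))
```

```text
t 16.55 pos [592.8 -49.6 302.7] f [-0.4  1.3 -0.1] w 18.5 gf 58.7
turn [ 0.    -0.001  0.024] shift cm [ -6.88 -39.69   0.27]
turn [0. 0. 0.] shift cm [ 0.  -0.  21.4]
```

View pics/c6.png

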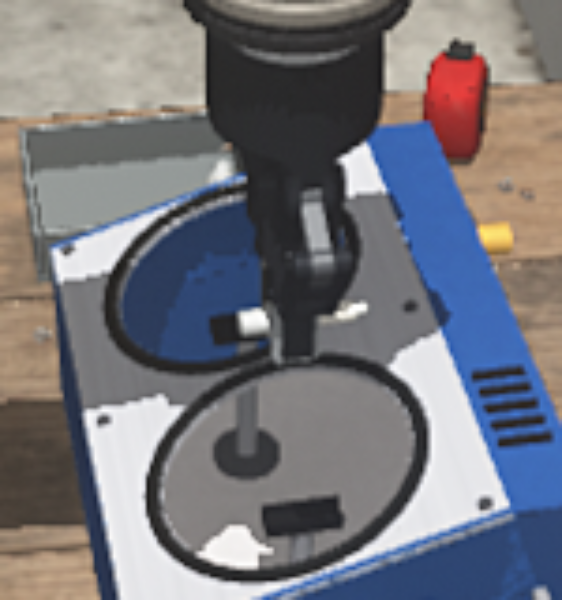

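The plug is held level, with its ends at (240,322) and (367,310), and the post is empty. I'll carry it to the plug bin.

{"api": "servo_tool", "payload": {"increments": [0, 0, 0, 0, 0, 0.024, 8, -0.7, -3.97, 0, 0, 0, 0, 8, -0.7, -3.97, 0, 0, 0, 0, 8, -0.7, -3.97, 0, 0, 0, 0, 8, -0.7, -3.97, 0, 0, 0, 0, 8, -0.7, -3.97, 0, 0, 0, 0, 8, -0.7, -3.97, 0, 0, 0, 0, 8, -0.7, -3.97, 0, 0, 0, 0, 8, -0.7, -3.97, 0, 0, 0, 0, 8, -0.7, -3.97, 0, 0, 0, 0, 8, -0.6, -3.97, 0, 0, 0, 0, 8, 0, 0, 0, 0, 0, 0, 8]}}

```text
time_s: 18.1
tcp_pos: [505.0, 347.3, 301.1]
tcp_rot: [-3.14, -0.073, 0.003]
force: [0.7, -0.1, 0.2]
width: 18.4
grasp_force: 58.7
```

{"api": "servo_tool", "payload": {"increments": [0, 0, 2.5, 0, 0, 0, 8, 0, 0, 2.5, 0, 0, 0, 8, 0, 0, 2.5, 0, 0, 0, 8, 0, 0, 2.5, 0, 0, 0, 8, 0, 0, 0, 0, 0, 0, 8]}}

```text
time_s: 18.73
tcp_pos: [506.2, 342.6, 199.9]
tcp_rot: [3.139, 0.065, -0.005]
force: [0.8, 0.2, -1.2]
width: 18.3
grasp_force: 58.7
```

Run:
```python
from h import *
go((507,344,86,.043))
f=grab_frame("top");g=grab_frame("side")
cv2.imwrite("pics/c7.png",np.hstack([cv2.resize(f[200:320,160:260],(400,480)),cv2.resize(g[130:250,240:340],(400,480))]))
```

```text
t 18.73 pos [506.2 342.6 199.9] f [ 0.8  0.2 -1.2] w 18.3 gf 58.7
turn [ 0.002  0.003 -0.001] shift cm [ 0.09 -0.13 11.39]
```

View pics/c7.png

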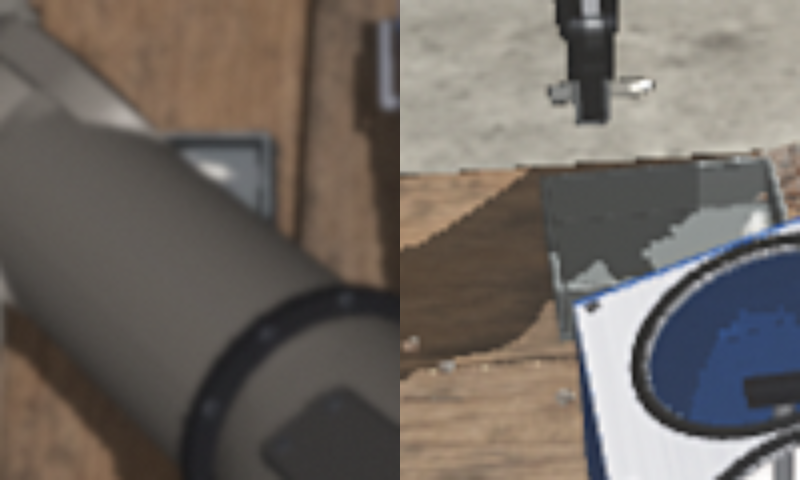

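The plug hangs level over the bin. Its front end is close to the near wall, so I'll shift 1.1 cm forward while lowering.

{"api": "servo_tool", "payload": {"increments": [1.1, -0.1, 1, 0, 0, 0, 8, 0, 0, 2, 0, 0, 0, 8, 0, 0, 2, 0, 0, 0, 8, 0, 0, 2, 0, 0, 0, 8, 0, 0, 1.5, 0, 0, 0, 8, 0, 0, 1.2, 0, 0, 0, 8, 0, 0, 1, 0, 0, 0, 8, 0, 0, 0.7, 0, 0, 0, 8, 0, 0, 0, 0, 0, 0, 8]}}

```text
time_s: 19.95
tcp_pos: [517.6, 345.5, 87.7]
tcp_rot: [3.141, 0.067, -0.0]
force: [0.4, 0.2, -0.2]
width: 17.8
grasp_force: 58.7
```

{"api": "servo_tool", "payload": {"increments": [0, 0, 0, 0, 0, 0, 24, 0, 0, 0, 0, 0, 0, 30, 0, 0, 0, 0, 0, 0, 40, 0, 0, 0, 0, 0, 0, 50, 0, 0, -1, 0, 0, 0, 50, 0, 0, -2, 0, 0, 0, 50, 0, 0, -3, 0, 0, 0, 50, 0, 0, -3, 0, 0, 0, 50, 0, 0, -3, 0, 0, 0, 50, 0, 0, -3, 0, 0, 0, 60, 0, 0, -3, 0, 0, 0, 60, 0, 0, -3.5, 0, 0, 0, 60]}}

```text
time_s: 21.45
tcp_pos: [517.3, 345.4, 305.4]
tcp_rot: [-3.14, -0.068, -0.001]
force: [0.4, 0.1, 0.4]
width: 51.2
grasp_force: 0.0
```

{"api": "servo_tool", "payload": {"increments": [0, 3.8, 0, 0, 0, 0, 60, 0, 3.8, 0, 0, 0, 0, 60, 0, 3.8, 0, 0, 0, 0, 60, 0, 3.8, 0, 0, 0, 0, 60, 0, 3.8, 0, 0, 0, 0, 60, 0, 3.8, 0, 0, 0, 0, 60, 0, 3.8, 0, 0, 0, 0, 60, 0, 3.8, 0, 0, 0, 0, 60, 0, 0, 0, 0, 0, 0, 60, 0, 0, 0, 0, 0, 0, 60]}}

```text
time_s: 22.7
tcp_pos: [530.6, 42.4, 304.0]
tcp_rot: [-3.14, -0.068, -0.002]
force: [0.8, 0.7, 0.7]
width: 51.3
grasp_force: 0.0
```

Run:
```python
from h import *
go()
f=grab_frame("top");g=grab_frame("side")
cv2.imwrite("pics/c8.png",np.hstack([cv2.resize(f[200:320,160:260],(400,480)),cv2.resize(g[130:250,240:340],(400,480))]))
```

```text
t 22.7 pos [530.6  42.4 304. ] f [0.8 0.7 0.7] w 51.3 gf 0.0
```

View pics/c8.png

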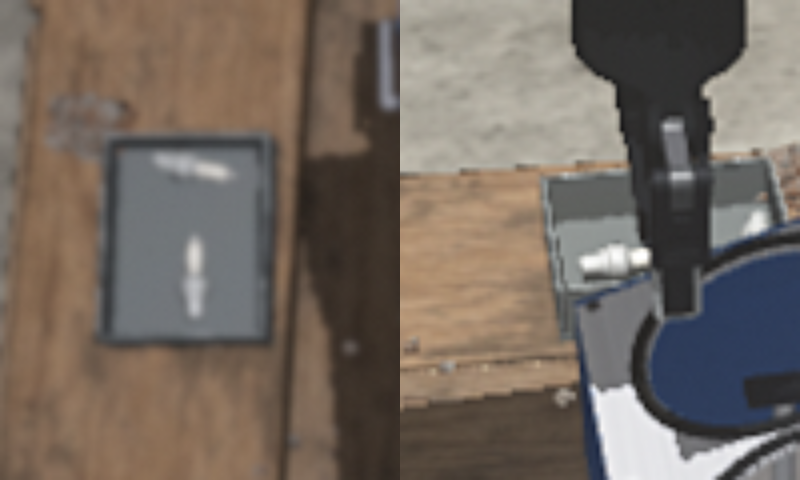

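Both plugs lie flat in the plug bin, at (195,165) and (195,275), and the robot touches nothing.

```bash
python3 -c "
from station import *
print(hand_in())"
```

```text
the job is handed in; nothing more can be done
None
```

I moved the nut and the spark plug out of the cabinet and set each gently in the bin with its own kind; pictures show both pairs in place, and I handed the job in at about 23 s with no verdict returned.

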